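Close the yeast keeper on the bakery bench

ROBOT

A 7-joint arm with a two-finger parallel gripper is mounted at the origin on the work surface. World frame = base frame: x ahead of the robot, y to its left, z up, the work surface at z = 0. Lengths are in m, angles in rad, forces in N, time in s.
With the tool pointing down it reaches from about 0.4 to 0.925 m from the base axis. Payload 5.6 kg.
Tool frame: the origin (TCP) lies on the centre line of the jaws, within the pads' length; the fingertips stand 22 mm ahead of it and the grasp point (between the pads) lies 3 mm ahead of it; z points along the fingers, y is the line along which they close (so a half turn about z gives the same grasp; the last joint's range is limited). The gripper opens to 85 mm and grips with 20 to 120 N. Pads are 22 mm wide; open, the fingers measure 114 mm over their backs; the gripper's body (76 mm by 85 mm) begins 54 mm behind the grasp point. The pads swing forward as they close: fully open they stand 13 mm farther back than shut.
Start: joints at [-1.264, 0.468, -0.012, 1.603, 0.006, 1.071, -0.056], TCP at [0.223, 0.611, 0.253] pointing down, gripper open.
Joint ranges: [-2.53, 2.53], [-0.31, 2.02], [-1.57, 1.55], [0.28, 2.44], [-1.29, 4.43], [0.15, 1.84], [-2.92, 2.92]. Speed limits (rad/s): [2.57, 2.57, 3.14, 3.14, 3.14, 3.14, 3.14].

INTERFACE

Orientations are given as a rotation vector (axis times angle).
In Python, from station import get_state, capture, camera_params, hand_in, spot_in gives the robot as it stands.
- The arm moves only by the shell command python3 -m inch 'ROWS' [FORCE]. ROWS is JSON, a list of rows, each a list of 3 entries, a list of its own where there are three numbers: the shift along the tool's x, y, z in m, then the turn about the tool's z in degrees, then the gripper command: -1 is fully open, 1 is shut, values between are in proportion. In form: [[[x, y, z], spin, fingers], ...]. A call has 1 to 12 rows; each row is the pose to reach, as a shift and turn from the pose commanded when the call began, along the tool's axes at that moment; what a row does not reach only later rows make up. A row lasts 1/12 s, in which the tool goes at most 41.7 mm and 7.16 degrees, less where a joint would pass 70% of its speed; a pose out of reach is approached as far as the arm can. A call with a gripper value outside its range is refused whole. The fingers move at their own pace and stop on an object; FORCE is the grip in N (left out, the last holds). Time passes only in rows, so rows that repeat a pose let the fingers close. It gives the time, the measured TCP pose, the force, the opening and the grip force at its end, in the units of the state.
- get_state(): the state, without advancing time (a new reading comes with each control period).
- capture(name): name is "scene" or "top" or "wrist"; returns the picture (420x560x3 uint8, red, green, blue); there is no depth.
- camera_params(name): a dict with "mtx" (3x3 intrinsics, pixels), "T" (4x4, takes a point from camera to world coordinates); the wrist camera has in their place "tool_from_camera" (4x4, takes a point from camera to tool coordinates, whose origin is the TCP and whose axes are the flange's). Camera axes: x right, y down, z forward; pixel columns grow to the right and rows downward; lengths in m; the calibration is good to about 2 mm. A picture is of the moment at which its call begins: read the wrist's pose just before it. camera_params takes no time and is no camera call.
- hand_in(): hands the job in; it is judged then, once.
Trained networks look in the newest picture that a camera, given by its name, has taken for a name from the list of things; names that differ only in an ending like _2 or _b are one class to them, and where a whole thing is asked for, a point or a joint stands for the part that bears it (a point fixed in the world has none). Each returns a list of dicts, best first, with "confidence" (0 to 1); they miss things now and then, are a little off and sometimes report something else, mostly with a low value. They report only what shows in the picture. A call takes as long as a camera call. They do not tell look-alikes from the thing itself.
- spot_in(camera, target): "bbox" ([left, top, right, bottom] in pixels, round what is visible of it).
The state is a dict: "clock": time; "joint_pos": joint angles; "joint_velocities": joint speeds; "effort": joint torques, N m; "position": TCP position; "tcp_rot": TCP orientation; "contact_force": force on the tool from outside, world axes, zero at the start; "wrist_torque": the same for the moment, N m; "finger_gap": finger opening in m; "grip_force": force on a finger pad.
Only numpy, scipy, OpenCV 4.12 (cv2) and the standard library are available. Lean on these libraries where they do the work, as an engineer would, in place of code of your own. Each camera call takes 0.05 s, during which the arm holds its last target. There are 200 camera calls.

TASK

Close the yeast keeper: set the wide steel cover down over the small tin onto the mounted base, with its bar handle well across the line of the base's two ears so that it goes fully down, then turn it until the handle lines up with the ears, which locks it, and let go. Leave the small tin standing in the base and do not disturb the narrower cover that stands nearby.

Things in the scene. Friction and masses are not known exactly. Their poses are not given: they have to be found in the camera images.
- cover_handle (a point): Wide cover to use: loose steel cup, mouth down, 120 mm across, 75 high, 0.3 kg. On top an upright bar handle, 70 long, 14 thick, 46 high. This point: handle's centre, on the cover's axis, 98 mm above its rim, 23 above its flat top; x along the handle, z up. It goes down on the base only with the handle 45 to 90 degrees off the ear line, either side; then turns easily either way, no stop.
- base: Steel base screwed to the bench: round foot 136 mm across, 35 high, two flat ears opposite each other (184 tip to tip, 12 high), neck 72 across up to 71 high with two lugs in line with the ears. Origin: on its axis at bench level; x along the ear line, z up. The seated cover rests on the foot (handle centre 133 above the bench), 7 mm play all round; put on along the ears it stays 24 too high.
- tin_center (a point): Small inner tin, plain aluminium, 56 mm across and 62 high with its knob, standing loose in the base's neck with about 5 mm of play; already in place, not handled. Its top is 97 mm above the bench. This point: its centre, half-way up; z up.
- small_cover_handle (a point): Narrower cover, which does not fit this base and is left alone: same make, but 76 mm across and 60 high, with a handle 44 long, 14 thick, 46 high. This point: the centre of its handle, 83 mm above its rim; x along the handle, z up.
There are look-alikes about, which are no part of the job. What is shaped like the part that bears cover_handle but blue or red is not meant.

How it is judged:
At the end, for the whole second after the job is handed in: The wide cover is at rest, upright (5 degrees) and fully down on the base: handle centre under 139 mm above the bench, within 15 mm of the base's axis, handle within 15 degrees of the line of the ears. The tin stands upright (10 degrees) in the base, within 12 mm of its axis (horizontal distance between cover_handle and base below 0.015 m and z of cover_handle in the frame of base below 0.139 m and angle between cover_handle's own z axis and vertical below 0.09 rad and angle between the x axis of cover_handle and the x axis of base, either way round below 0.26 rad and linear speed of cover below 0.02 m/s and horizontal distance between tin_center and base below 0.012 m and angle between tin_center's own z axis and vertical below 0.17 rad); the robot touches nothing.
It fails at once if the narrower cover is pushed more than 30 mm or knocked over (distance of small_cover_handle from where it was at the start of the episode above 0.03 m or angle between small_cover_handle's own z axis and vertical above 0.5 rad).
It also fails if it takes over 38 s, if anything falls off the work surface, if the arm or the gripper's body presses on something with over 40 N, if the wrist force passes 120 N, or if a joint passes its speed limit or range.

## Working session

There is one attempt and no reset: what is moved stays moved. The work goes in short steps, Python scripts to look and compute and a shell command to move; the robot and the scene stay as the last step left them, time stands still between calls to the robot, and variables do not carry over. Pictures are saved under pics/ and viewed, at most 10 in all, crops included, and the job is handed in when it is done.

```bash
ls; mkdir -p pics; python3 - <<'E'
from station import *
import cv2,numpy as np
ims=[]
s=get_state();print(s['clock'],s['position'],s['tcp_rot'],s['finger_gap'])
for c in ["scene","top"]:
    im=capture(c);ims.append(im);cv2.imwrite(f"pics/{c}0.png",im[:,:,::-1])
    p=camera_params(c);print(c,np.round(p['mtx'],1).tolist(),np.round(p['T'],4).tolist())
    for t in ["cover_handle","base","tin_center","small_cover_handle"]:
        print(t,[(np.round(d['bbox']).tolist(),round(d['confidence'],2)) for d in spot_in(c,t)][:5])
print(camera_params("wrist"))
E
```

```text
pics
0.0 [0.22265216 0.61013644 0.25231008] [-5.46773683e-01 -3.09343344e+00  2.79935939e-03] 0.08549531382270716
scene [[453.4, 0.0, 275.8], [0.0, 453.4, 208.4], [0.0, 0.0, 1.0]] [[-0.4892, 0.6491, -0.5825, 1.0936], [0.8719, 0.3783, -0.3108, 0.3666], [0.0187, -0.66, -0.7511, 0.8846], [0.0, 0.0, 0.0, 1.0]]
cover_handle [([344.0, 251.0, 406.0, 315.0], 0.85), ([383.0, 210.0, 442.0, 268.0], 0.82), ([179.0, 253.0, 236.0, 314.0], 0.82), ([442.0, 192.0, 502.0, 251.0], 0.79)]
base [([228.0, 215.0, 307.0, 263.0], 0.6)]
tin_center [([257.0, 210.0, 278.0, 234.0], 0.77)]
small_cover_handle [([166.0, 151.0, 196.0, 197.0], 0.66)]
top [[402.2, 0.0, 279.5], [0.0, 402.2, 213.6], [0.0, 0.0, 1.0]] [[0.0029, -0.9959, 0.0899, 0.3859], [-1.0, -0.0023, 0.0071, 0.0641], [-0.0069, -0.0899, -0.9959, 1.1552], [0.0, 0.0, 0.0, 1.0]]
cover_handle [([156.0, 239.0, 205.0, 286.0], 0.95), ([168.0, 182.0, 218.0, 227.0], 0.9), ([116.0, 281.0, 168.0, 326.0], 0.87), ([285.0, 116.0, 329.0, 166.0], 0.78)]
base [([264.0, 181.0, 324.0, 232.0], 0.7)]
tin_center [([286.0, 191.0, 305.0, 214.0], 0.86)]
small_cover_handle [([381.0, 204.0, 414.0, 234.0], 0.57)]
{'mtx': array([[304.22322118,   0.        , 275.27341079],
       [  0.        , 304.22322118, 204.55503803],
       [  0.        ,   0.        ,   1.        ]]), 'tool_from_camera': array([[-4.81811200e-04, -9.44170312e-01, -3.29457417e-01,
         8.51929371e-02],
       [ 9.99999882e-01, -4.73266069e-04, -1.06136241e-04,
         4.38290458e-04],
       [-5.57103285e-05, -3.29457429e-01,  9.44170429e-01,
        -1.21410670e-01],
       [ 0.00000000e+00,  0.00000000e+00,  0.00000000e+00,
         1.00000000e+00]])}
```

```bash
python3 - <<'E'
import cv2,numpy as np
a=cv2.imread("pics/scene0.png");b=cv2.imread("pics/top0.png")
c=cv2.resize(b[100:340,100:420],(800,600),interpolation=cv2.INTER_CUBIC)
cv2.imwrite("pics/top0c.png",c)
E
```

```text
(no output)
```

View pics/scene0.png

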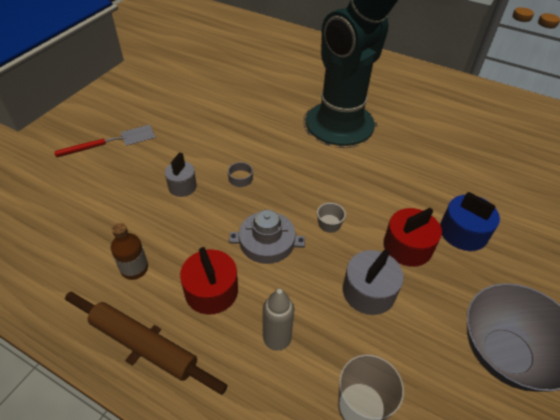

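View pics/top0c.png

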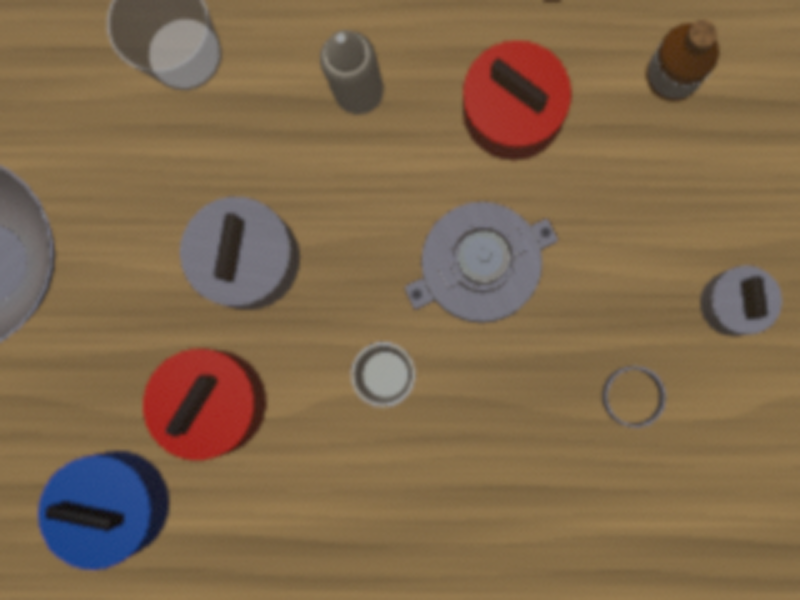

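The scene shows the steel wide cover at (373,281) with its handle tilted up-right, the base at (267,237), the small cover at (181,177). In the top crop: cover disc centre (237,251), handle running (231,214)–(228,280); ear holes (416,294) and (545,233); small cover (745,300).

```bash
cat > h.py <<'E'
from station import *
import cv2,numpy as np
from scipy.spatial.transform import Rotation as R
def ray(c,uv,z,s=None):
    p=camera_params(c)
    if c=="wrist":
        W=np.eye(4);W[:3,:3]=R.from_rotvec(s['tcp_rot']).as_matrix();W[:3,3]=s['position'];T=W@p['tool_from_camera']
    else: T=p['T']
    d=T[:3,:3]@np.linalg.solve(p['mtx'],[uv[0],uv[1],1]); o=T[:3,3]
    return o+d*(z-o[2])/d[2]
def totool(pt,s):
    return R.from_rotvec(s['tcp_rot']).inv().apply(np.array(pt)-s['position'])
E
python3 - <<'E'
from h import *
f=lambda x,y:(100+x/2.5,100+y/2.5)
im=cv2.imread("pics/top0.png")
sub=im[170:235,160:230].astype(int);g=cv2.cvtColor(im,cv2.COLOR_BGR2GRAY)
s=get_state()
# dark handle
m=(g[180:228,172:216]<70).astype(np.uint8)
n,l,st,ce=cv2.connectedComponentsWithStats(m)
for i in range(1,n):
    if st[i,4]>40:
        pts=np.argwhere(l==i)[:,::-1]+[172,180];r=cv2.minAreaRect(pts.astype(np.float32));print(st[i],r);b=cv2.boxPoints(r);print([ray("top",q,.115)[:2].round(3).tolist() for q in b], ray("top",r[0],.115).round(4))
print('disc',ray("top",f(237,251),.075).round(4))
e=[ray("top",f(*q),.012) for q in((416,294),(545,233))];print('ears',e,np.mean(e,0),np.linalg.norm(e[0]-e[1]),np.degrees(np.arctan2(*(e[1]-e[0])[1::-1])))
print('foot',ray("top",f(482,262),.035).round(4)); print('tin',ray("top",f(484,255),.09).round(4))
print('small',ray("top",f(746,300),.06).round(4))
print('scene tin top',ray("scene",(267,215),.092).round(4))
M=R.from_rotvec(s['tcp_rot']).as_matrix();print(M.round(3))
E
```

```text
[ 14   6  12  27 201] ((191.48802185058594, 198.81600952148438), (7.870960235595703, 26.117277145385742), 10.30484676361084)
[[0.486, 0.317], [0.554, 0.306], [0.55, 0.286], [0.483, 0.297]] [0.518  0.3014 0.115 ]
[27 27 17 16 61] ((209.0426025390625, 216.67877197265625), (5.973085403442383, 21.931713104248047), 46.84760665893555)
[[0.457, 0.28], [0.497, 0.24], [0.485, 0.229], [0.446, 0.27]] [0.4714 0.2546 0.115 ]
disc [0.5188 0.3014 0.075 ]
ears [array([0.47759077, 0.10966628, 0.012     ]), array([ 0.54807799, -0.037812  ,  0.012     ])] [0.51283438 0.03592714 0.012     ] 0.16345730249808593 -64.45453876263517
foot [0.5119 0.035  0.035 ]
tin [0.5132 0.0343 0.09  ]
small [ 0.468  -0.2521  0.06  ]
scene tin top [0.5067 0.0311 0.092 ]
[[-0.939  0.343  0.   ]
 [ 0.343  0.939 -0.   ]
 [-0.    -0.    -1.   ]]
```

```bash
python3 -m inch '[[[-0.02,-0.01,0],-1,-1],[[-0.055,-0.028,0],-2,-1],[[-0.09,-0.045,0],-3,-1],[[-0.13,-0.064,0],-4,-1],[[-0.17,-0.084,0],-5,-1],[[-0.21,-0.103,0],-6,-1],[[-0.25,-0.123,0],-7,-1],[[-0.29,-0.143,0],-8,-1],[[-0.33,-0.162,0],-9,-1],[[-0.36,-0.178,0],-10,-1],[[-0.376,-0.186,0],-11,-1],[[-0.383,-0.189,0],-11,-1]]'; python3 -m inch '[[[0,0,0],0,-1],[[0,0,0],0,-1]]'; python3 - <<'E'
from h import *
s=get_state();im=capture("wrist");cv2.imwrite("pics/w1.png",im[:,:,::-1])
print(s['clock'],s['position'],R.from_rotvec(s['tcp_rot']).as_matrix().round(3).tolist(),s['joint_pos'])
print([(d['bbox'],d['confidence']) for d in spot_in("wrist","cover_handle")])
E
```

```text
clock: 1.5
position: [0.522, 0.2959, 0.2536]
tcp_rot: [0.26, 3.128, -0.003]
contact_force: [0.6, -0.4, -0.1]
finger_gap: 0.0856
grip_force: 0.0
clock: 1.67
position: [0.5173, 0.3024, 0.2532]
tcp_rot: [-0.248, -3.131, -0.001]
contact_force: [-0.1, 0.6, 0.0]
finger_gap: 0.0852
grip_force: 0.0
1.6667 [0.51729694 0.30242025 0.25322464] [[-0.988, 0.157, -0.001], [0.157, 0.988, 0.001], [0.001, 0.001, -1.0]] [-0.6521099   0.38023884  0.08683305  1.73770936 -0.03874038  1.02543883
  0.86141293]
[([215.2, 123.5, 334.0, 240.9], 0.74), ([0.0, 284.8, 127.4, 384.2], 0.71), ([218.6, 0.1, 358.1, 78.7], 0.65)]
```

View pics/w1.png

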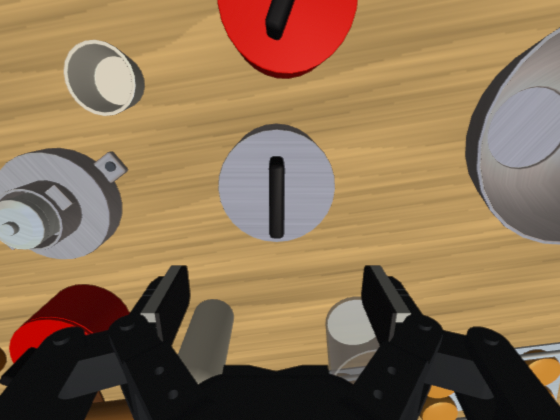

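Wrist picture: the steel cover disc is centred at (276,183), its handle running vertically from (277,157) to (277,238), i.e. along tool x. The base is at left, ear hole at (110,167).

```bash
python3 - <<'E'
from h import *
s=get_state()
for n,uv,z in [("disc",(276.5,183.5),.075),("h1",(277,157),.121),("h2",(276.5,238),.121),("h2b",(276.5,238),.075),("ear",(110,167),.012)]:
    p=ray("wrist",uv,z,s);print(n,p.round(4),totool(p,s).round(4))
E
```

```text
disc [0.5132 0.3061 0.075 ] [0.0033 0.0017 0.1782]
h1 [0.4782 0.3118 0.121 ] [0.0388 0.0019 0.1323]
h2 [0.5519 0.2999 0.121 ] [-0.0359  0.0015  0.1322]
h2b [0.5736 0.2967 0.075 ] [-0.0579  0.0017  0.1782]
ear [0.4786 0.1079 0.012 ] [ 0.0068 -0.1996  0.2411]
```

```bash
python3 -m inch '[[[0.002,0.002,0.02],0,-1],[[0.002,0.002,0.05],0,-1],[[0.002,0.002,0.08],0,-1],[[0.002,0.002,0.11],0,-1],[[0.002,0.002,0.13],0,-1],[[0.002,0.002,0.142],0,-1],[[0.002,0.002,0.148],0,-1],[[0.002,0.002,0.149],0,-1],[[0.002,0.002,0.149],0,-1]]'; python3 -m inch '[[[0,0,0],0,0],[[0,0,0],0,0.5],[[0,0,0],0,1],[[0,0,0],0,1],[[0,0,0],0,1],[[0,0,0],0,1],[[0,0,0],0,1],[[0,0,0],0,1],[[0,0,0],0,1],[[0,0,0],0,1]]' 80
```

```text
clock: 2.52
position: [0.5163, 0.305, 0.105]
tcp_rot: [0.246, 3.131, 0.001]
contact_force: [0.3, -0.7, -0.0]
finger_gap: 0.0853
grip_force: 0.0
clock: 3.35
position: [0.5163, 0.3041, 0.1046]
tcp_rot: [0.248, 3.132, 0.0]
contact_force: [-1.8, -1.2, 4.0]
finger_gap: 0.013
grip_force: 78.3
```

```bash
python3 -m inch '[[[0,0,-0.01],0,1],[[0,0,-0.03],0,1],[[0,0,-0.055],0,1],[[0,0,-0.08],0,1],[[0,0,-0.105],0,1],[[0,0,-0.125],0,1],[[0,0,-0.137],0,1],[[0,0,-0.14],0,1],[[0,0,-0.14],0,1]]'; python3 -m inch '[[[-0.001,-0.01,0],-1,1],[[-0.004,-0.03,0],-2,1],[[-0.008,-0.055,0],-3,1],[[-0.012,-0.083,0],-4,1],[[-0.016,-0.112,0],-5,1],[[-0.02,-0.142,0],-6,1],[[-0.024,-0.172,0],-7,1],[[-0.029,-0.202,0],-8,1],[[-0.033,-0.23,0],-9,1],[[-0.036,-0.25,0],-10,1],[[-0.038,-0.261,0],-11,1],[[-0.038,-0.266,0],-12,1]]';python3 -m inch '[[[0,0,0],0,1],[[0,0,0],0,1],[[0,0,0],0,1]]'; python3 - <<'E'
from h import *
ims=[]
s=get_state();print(s['position'],R.from_rotvec(s['tcp_rot']).as_matrix().round(3).tolist(),s['joint_pos'][6])
a=capture("wrist");b=capture("scene")
cv2.imwrite("pics/c2.png",np.hstack([cv2.resize(a,(440,330)),cv2.resize(b[120:300,180:360],(330,330),interpolation=cv2.INTER_CUBIC)])[:,:,::-1])
E
```

```text
clock: 4.1
position: [0.516, 0.3041, 0.2445]
tcp_rot: [0.248, 3.131, 0.001]
contact_force: [0.8, 0.1, -3.8]
finger_gap: 0.0134
grip_force: 78.3
clock: 5.1
position: [0.5108, 0.0325, 0.2425]
tcp_rot: [0.076, -3.137, 0.002]
contact_force: [0.1, 0.4, -3.8]
finger_gap: 0.0128
grip_force: 78.3
clock: 5.35
position: [0.5114, 0.0362, 0.2434]
tcp_rot: [0.082, -3.139, -0.0]
contact_force: [0.3, 0.1, -3.6]
finger_gap: 0.0134
grip_force: 78.3
[0.51136144 0.03615779 0.24337862] [[-0.999, -0.052, -0.002], [-0.052, 0.999, 0.0], [0.002, 0.0, -1.0]] 1.5337585665547897
```

View pics/c2.png

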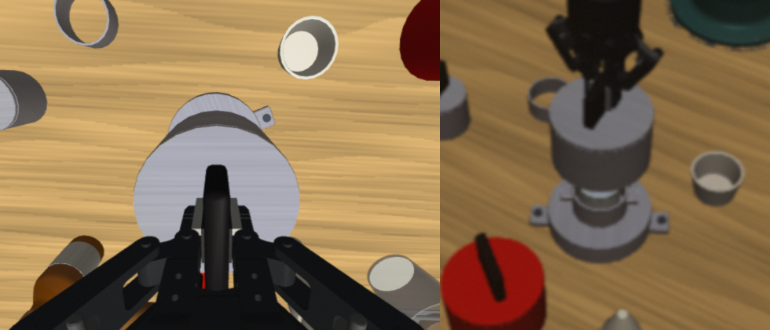

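The cover hangs level and centred over the base, the tin under it (wrist: disc centred at column 217 of the reduced picture; ear at (265,117)), and the bar is well across the ears.

```bash
python3 -m inch '[[[-0.001,-0.001,0.008],0,1],[[-0.001,-0.001,0.02],0,1],[[-0.001,-0.001,0.032],0,1],[[-0.001,-0.001,0.044],0,1],[[-0.001,-0.001,0.054],0,1],[[-0.001,-0.001,0.062],0,1],[[-0.001,-0.001,0.068],0,1],[[-0.001,-0.001,0.072],0,1],[[-0.001,-0.001,0.072],0,1]]';python3 -m inch '[[[0,0,0.005],0,1],[[0,0,0.01],0,1],[[0,0,0.015],0,1],[[0,0,0.019],0,1],[[0,0,0.023],0,1],[[0,0,0.025],0,1],[[0,0,0.025],0,1]]'
```

```text
clock: 6.2
position: [0.5126, 0.0345, 0.1715]
tcp_rot: [0.081, -3.139, 0.0]
contact_force: [-1.1, 0.3, -3.7]
finger_gap: 0.0128
grip_force: 78.4
clock: 6.78
position: [0.5126, 0.0345, 0.1467]
tcp_rot: [0.081, -3.14, 0.0]
contact_force: [-0.7, 0.4, -3.1]
finger_gap: 0.0135
grip_force: 78.4
```

```bash
python3 -m inch '[[[0,0,0.002],0,1],[[0,0,0.004],0,1],[[0,0,0.005],0,1],[[0,0,0.006],0,1],[[0,0,0.0065],0,1],[[0,0,0.0065],0,1]]'
```

```text
clock: 7.28
position: [0.5129, 0.0345, 0.1407]
tcp_rot: [0.081, -3.14, 0.0]
contact_force: [-0.8, -0.4, -3.7]
finger_gap: 0.0129
grip_force: 78.4
```

```bash
python3 -m inch '[[[0,0,0.0005],2,1],[[0,0,0.0005],6,1],[[0,0,0.0005],11,1],[[0,0,0.0005],16,1],[[0,0,0.0005],21,1],[[0,0,0.0005],26,1],[[0,0,0.0005],30,1],[[0,0,0.0005],33,1],[[0,0,0.0005],34,1],[[0,0,0.0005],34,1]]'; python3 -c "
from station import *;print(get_state()['joint_pos'],get_state()['wrist_torque'])"
```

```text
clock: 8.12
position: [0.513, 0.0346, 0.1404]
tcp_rot: [0.84, 3.027, 0.0]
contact_force: [1.3, 0.9, -4.0]
finger_gap: 0.0132
grip_force: 78.3
[-0.36782311  0.40083296  0.28593518  2.03932256 -0.16702854  0.72282876
  1.05180393] [-0.04166666 -0.02321212  0.04480319]
```

```bash
python3 -m inch '[[[0,0,0],2,1],[[0,0,0],6,1],[[0,0,0],11,1],[[0,0,0],16,1],[[0,0,0],21,1],[[0,0,0],26,1],[[0,0,0],30,1],[[0,0,0],33,1],[[0,0,0],33.5,1],[[0,0,0],33.5,1]]'; python3 - <<'E'
from h import *
s=get_state();M=R.from_rotvec(s['tcp_rot']).as_matrix();print(np.degrees(np.arctan2(M[1,0],M[0,0])))
a=capture("wrist");b=capture("scene");cv2.imwrite("pics/w3.png",a[:,:,::-1])
cv2.imwrite("pics/c3.png",np.hstack([cv2.resize(a,(440,330)),cv2.resize(b[120:300,180:360],(330,330),interpolation=cv2.INTER_CUBIC)])[:,:,::-1])
E
```

```text
clock: 8.95
position: [0.5129, 0.0346, 0.1403]
tcp_rot: [1.675, 2.658, 0.0]
contact_force: [-0.2, -0.1, -3.9]
finger_gap: 0.0128
grip_force: 78.3
115.56866977582415
```

View pics/c3.png

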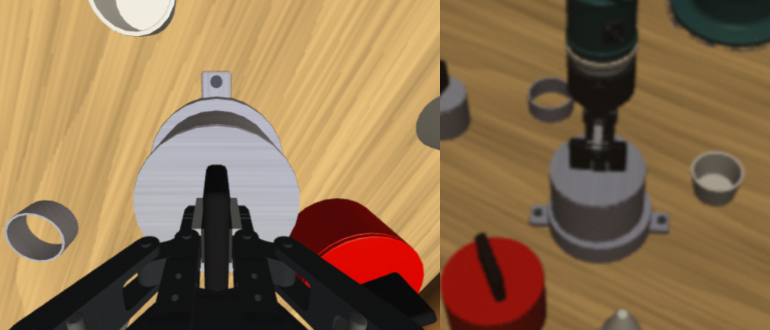

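The ear hole at (216,82) lies straight ahead of the handle (216), so it is aligned, and the cover sits down on the foot. Lower the last millimetre and release.

```bash
python3 -m inch '[[[0,0,0.0005],0,1],[[0,0,0.001],0,1],[[0,0,0.001],0,1],[[0,0,0.001],0,0.7],[[0,0,0.001],0,0.4],[[0,0,0.001],0,0],[[0,0,0.001],0,-0.5],[[0,0,0.001],0,-1],[[0,0,0.001],0,-1],[[0,0,0.001],0,-1],[[0,0,0.001],0,-1]]'; python3 -m inch '[[[0,0,-0.01],0,-1],[[0,0,-0.025],0,-1],[[0,0,-0.05],0,-1],[[0,0,-0.08],0,-1],[[0,0,-0.11],0,-1],[[0,0,-0.13],0,-1],[[0,0,-0.14],0,-1],[[0,0,-0.14],0,-1],[[0,0,-0.14],0,-1]]'; python3 - <<'E'
from h import *
a=capture("wrist");b=capture("scene")
cv2.imwrite("pics/c4.png",np.hstack([cv2.resize(a,(440,330)),cv2.resize(b[120:300,180:360],(330,330),interpolation=cv2.INTER_CUBIC)])[:,:,::-1])
s=get_state();print(ray("wrist",(276,183),.11,s))
E
```

```text
clock: 9.97
position: [0.5129, 0.0345, 0.1393]
tcp_rot: [1.677, 2.656, 0.0]
contact_force: [0.0, -0.2, -0.1]
finger_gap: 0.0851
grip_force: 0.0
clock: 10.72
position: [0.5126, 0.0346, 0.2791]
tcp_rot: [-1.677, -2.656, -0.0]
contact_force: [-0.5, -0.1, 0.5]
finger_gap: 0.0855
grip_force: 0.0
[0.50938511 0.04112301 0.11      ]
```

View pics/c4.png

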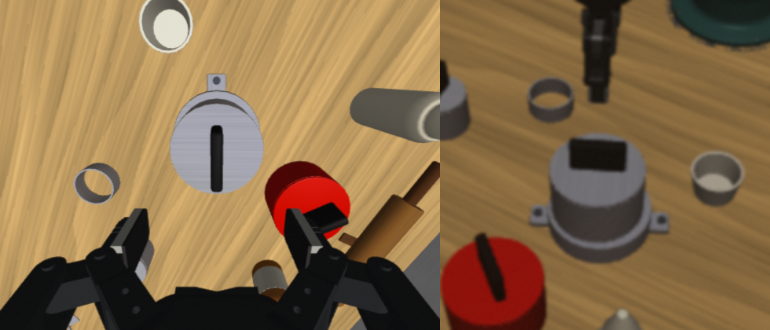

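The cover is down on the foot, upright, with its handle (column 216) in line with the ear (216,82), and the gripper is clear of it.

```bash
python3 -c "
from station import *;print(hand_in())"
```

```text
the job is handed in; nothing more can be done
None
```

I set the wide steel cover fully down on the base, turned it into line with the ears to lock it, let go and handed the job in at about 11 s; I got no verdict back, and the tin under the cover could not be seen at the end.

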